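Hook, draw and lock the tape measure on a profile

TASK

Take a length off the clamped aluminium profile with the yellow tape measure: catch its steel hook over the free end of the profile, back the case away along the top of the profile against the spring until the mouth of the case is level with the red line of the orange pointer, then press the case firmly down on the profile there so that its red foot locks the blade. Let go and leave the tape standing upright on the profile, lying straight along it, hooked and locked at the line, and leave the other things on the bench where they are.

Things in the scene. Friction and masses are not known exactly. Their poses are not given: they have to be found in the camera images.
- tape_center (a point): centre of the case of the yellow and black tape measure (case 40 mm wide along its x, 86 mm long along its y, about 0.3 kg). The point lies on the middle plane, 35 mm above the underside of the red foot and 35 mm below the top of the case (70 mm in all, foot not pressed). y points out of the mouth, z up. Grasp the case from above across its 40 mm width. At the start it stands on the wooden rest, blade wound in, hook hanging in front of the rest
- tape_mouth (a point): the mouth of the case: the point below the flat front face of the case, on the middle plane, 43 mm ahead (y) of tape_center and 35 mm below it, level with the underside of the unpressed foot. The same axes as tape_center
- hook (a point): the middle of the lower edge of the catching face of the steel hook (26 mm wide along x, 2 mm thick) at the end of the blade; the face looks back to the mouth, 1 mm ahead of it when wound in. This point is 8 mm below the underside of the unpressed foot; the blade runs 10 mm above that underside, straight out along the tape's y. Axes as tape_center
- blade (a joint): how far the blade is drawn out of the case, in m: 0 wound in, 0.15 at most. A spring pulls it in with 3 N at 0, rising by 2 N for each 0.1 m. The distance from mouth to catching face is this value plus 1 mm
- lock (a joint): travel of the red foot plate (32 x 56 mm) under the case, in m: 0 = it stands 4 mm out of the case, blade free; from 0.002 its pad brakes the spool of the blade; 0.0035 at most. It moves stiffly (8 N), stays where it is pushed and cannot be pulled out again, so do not bear down on it before the length is right. Pressing the case down with 15 to 20 N locks the blade firmly; released without being locked, the spring drags the case back to the hook
- profile_end (a point): middle of the top edge of the free, square end of the aluminium profile (60 mm wide, 25 mm high, 300 mm long, fixed on the bench, top at height 25 mm). Its y points along the profile out of this free end, z up. The other end is held by a blue clamp that covers the last 42 mm and stands up to 24 mm above the top
- mark (a point): middle of the red line painted across the top of the profile beside the orange pointer, on the top face; axes as profile_end. The pointer block is clipped to the side of the profile at its +x, outside the top face, and stands 2 mm (its tip 5 mm) above it. The line is 85 to 130 mm from the free end
- rest: fixed wooden block 75 x 80 x 30 mm on which the tape measure stands at the start; origin at the middle of its underside
- lamp_carton: bystander: brown carton 100 x 75 x 75 mm, origin at the middle of its underside
- bulb_box: bystander: orange box 65 x 65 x 90 mm, origin at the middle of its underside
- junction: bystander: white junction box 85 x 85 x 40 mm, origin at the middle of its underside
- screwdriver: bystander: screwdriver 190 mm long lying on the bench near the robot
- marker: bystander: black marker pen 130 mm long, 18 mm thick, lying on the bench near the robot
Things that resemble listed ones, but are neither listed nor needed, are in the scene too. Leave any blue or purple look-alike of the part that bears tape_center alone.

How it is judged:
By the outcome, as a careful person would: the job done as asked, in the order asked, and still so for the second after the job is handed in, with the robot touching nothing.
It also fails if it takes over 46 s, if anything falls off the work surface, if the arm or the gripper's body presses on something with over 40 N, if the wrist force passes 120 N, or if a joint passes its speed limit or range.

ROBOT

A 6-joint arm with a two-finger parallel gripper is mounted at the origin on the work surface. World frame = base frame: x ahead of the robot, y to its left, z up, the work surface at z = 0. Lengths are in m, angles in rad, forces in N, time in s.
With the tool pointing down it reaches from about 0.225 to 0.875 m from the base axis. Payload 3.4 kg.
Tool frame: the origin (TCP) lies between the finger pads; the fingertips stand 11 mm ahead of it and the grasp point (between the pads) lies 8 mm behind it; z points along the fingers, y is the line along which they close (so a half turn about z gives the same grasp; the last joint's range is limited). The gripper opens to 85 mm and grips with 20 to 120 N. Pads are 22 mm wide; open, the fingers measure 114 mm over their backs; the gripper's body (76 mm by 85 mm) begins 54 mm behind the grasp point. The pads swing forward as they close: fully open they stand 13 mm farther back than shut.
Start: joints at [-1.467, 0.276, 1.505, -0, 1.361, -0.121], TCP at [0.128, -0.561, 0.242] pointing down, gripper open.
Joint ranges: [-2.89, 2.89], [-0.75, 2.08], [0.22, 2.7], [-1.18, 4.32], [0.11, 2.71], [-2.7, 2.7]. Speed limits (rad/s): [2.57, 2.57, 3.14, 3.14, 3.14, 3.14].

INTERFACE

Orientations are given as a unit quaternion [w, x, y, z].
In Python, from rig import sensors, eyes, manip gives the robot as it stands.
- The arm moves only by the tool drive_tool, never from a script. Its argument "deltas" is a list of rows, each an object with "linear": the shift along the world's x, y, z in mm, a list of three; "twist": the turn about the world's z in degrees; "claw": the opening, from 0 (shut) to 1 (fully open). In form: [{"linear": [tx, ty, tz], "twist": twist, "claw": claw}, ...]. A call has 1 to 12 rows; each row is the pose to reach, as a shift and turn from the pose commanded when the call began; what a row does not reach only later rows make up. A row lasts 1/12 s, in which the tool goes at most 41.7 mm and 7.16 degrees, less where a joint would pass 70% of its speed; a pose out of reach is approached as far as the arm can. A call with a gripper value outside its range is refused whole. The fingers move at their own pace and stop on an object; "squeeze" is the grip in N (left out, the last holds). Time passes only in rows, so rows that repeat a pose let the fingers close. It gives the time, the measured TCP pose, the force, the opening and the grip force at its end, in the units of the state.
- sensors.get_state(): the state, without advancing time (a new reading comes with each control period).
- eyes.get_image(name): name is "side" or "top" or "wrist"; returns the picture (400x640x3 uint8, red, green, blue); there is no depth.
- eyes.camera_model(name): a dict with "intrinsics" (3x3 intrinsics, pixels), "R" (3x3) and "t" (3): a world point X has camera coordinates R X + t. Camera axes: x right, y down, z forward; pixel columns grow to the right and rows downward; lengths in m; the calibration is good to about 2 mm. A picture is of the moment at which its call begins: read the wrist's pose just before it. camera_model takes no time and is no camera call; for the wrist camera it gives the pose at the moment of the call.
- manip.sign_off(): hands the job in; it is judged then, once.
The state is a dict: "clock": time; "qpos": joint angles; "qd": joint speeds; "effort": joint torques, N m; "position": TCP position; "ee_rot": TCP orientation; "contact_force": force on the tool from outside, world axes, zero at the start; "moment": the same for the moment, N m; "width": finger opening in m; "gripper_force": force on a finger pad.
Only numpy, scipy, OpenCV 4.12 (cv2) and the standard library are available. Lean on these libraries where they do the work, as an engineer would, in place of code of your own. Each camera call takes 0.05 s, during which the arm holds its last target. There are 200 camera calls.

## Working session

There is one attempt and no reset: what is moved stays moved. The work goes in short steps, Python scripts to look and compute and a tool call to move; the robot and the scene stay as the last step left them, time stands still between calls to the robot, and variables do not carry over. Pictures are saved under pics/ and viewed, at most 14 in all, crops included, and the job is handed in when it is done.

Besides the shell and the picture viewer there is one more tool, called after "Emit:" as a command line: name --argument value ..., lists and objects as JSON in quotes. drive_tool: Moves the arm, as the interface text tells. Its arguments: {"type":"object","properties":{"deltas":{"type":"array","items":{"type":"object","properties":{"linear":{"type":"array","items":{"type":"number"}},"twist":{"type":"number"},"claw":{"type":"number"}}}},"squeeze":{"type":"number"}},"required":["deltas"]}

```bash
mkdir -p pics; ls
cat > h.py <<'E'
from rig import sensors, eyes, manip
import numpy as np, cv2
def grab(n,f=None):
    m=eyes.camera_model(n); im=eyes.get_image(n)
    if f: cv2.imwrite('pics/'+f,im[:,:,::-1])
    return im,m
def ray(m,px,z):
    K=np.array(m['intrinsics']);R=np.array(m['R']);t=np.array(m['t'])
    c=-R.T@t; d=R.T@np.linalg.solve(K,np.array([px[0],px[1],1.]))
    return c+d*(z-c[2])/d[2]
def proj(m,X):
    p=np.array(m['intrinsics'])@(np.array(m['R'])@np.array(X)+np.array(m['t'])); return p[:2]/p[2]
E
python3 - <<'E'
from h import *
a,m=grab('top'); b,m2=grab('side')
cv2.imwrite('pics/a.png',np.vstack([a,b])[:,:,::-1][:, :] if 0 else a[:,:,::-1]); cv2.imwrite('pics/b.png',b[:,:,::-1])
for q in(m,m2): print(-np.array(q['R']).T@q['t'], np.array(q['R']).round(2).tolist(), np.array(q['intrinsics'])[0,0])
print(sensors.get_state())
E
```

```text
pics
[ 0.39983697 -0.0742501   1.16457025] [[0.02, -1.0, 0.01], [-0.99, -0.02, -0.15], [0.15, -0.0, -0.99]] 516.4292702399366
[0.18616603 0.66081128 0.88037817] [[-0.88, -0.48, -0.01], [-0.33, 0.61, -0.72], [0.35, -0.63, -0.69]] 440.61500782506147
{'clock': 0.1, 'qpos': array([-1.46698522e+00,  2.76539220e-01,  1.50599531e+00, -3.19744460e-05,
        1.36073068e+00, -1.20974366e-01]), 'qd': array([-0.00032856, -0.00118333, -0.00243989, -0.00113062, -0.00108394,
       -0.00057954]), 'effort': array([ 1.01558358e-03, -4.17699873e+01, -2.46404099e+01, -2.00535028e-04,
        5.80925698e-03, -4.44445931e-06]), 'position': array([ 0.12811636, -0.56007562,  0.24152643]), 'ee_rot': array([-8.36380182e-04,  9.93689860e-01,  1.12159545e-01, -8.45587976e-06]), 'contact_force': array([-0.5845032 , -0.94698615, -0.67828623]), 'moment': array([ 0.01125693,  0.02322191, -0.00391096]), 'gripper_force': 0.0, 'width': 0.08522437183122561}
```

View pics/a.png

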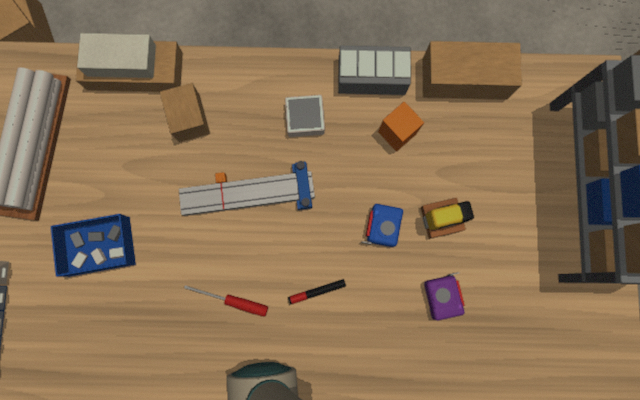

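View pics/b.png

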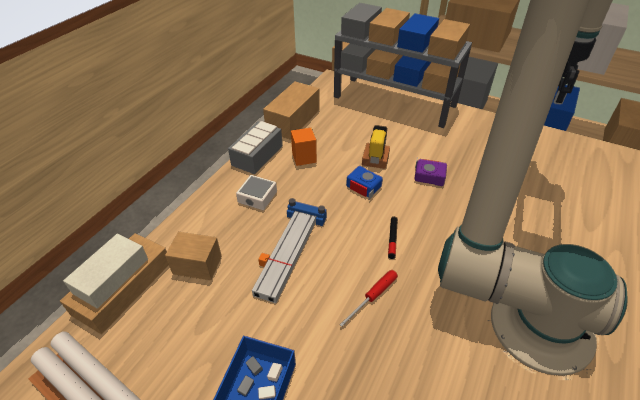

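The yellow case on the wooden rest is at top (447,215) / side (377,145). The look-alikes are blue at top (384,225) and purple at (444,297). I choose the yellow and black one and will check it close up. The profile's free end is at top (180,200) and the red line at (222,193).

Run:
```python
import cv2,numpy as np
a=cv2.imread('pics/a.png');b=cv2.imread('pics/b.png')
c=lambda i,x,y,w,h:cv2.resize(i[y:y+h,x:x+w],(400,300),interpolation=cv2.INTER_CUBIC)
cv2.imwrite('pics/c.png',np.vstack([np.hstack([c(a,410,187,72,54),c(b,341,118,72,54)]),np.hstack([c(a,165,150,160,72 ) ,c(b,235,190,120,120)])]))
```

```text
(no output)
```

View pics/c.png

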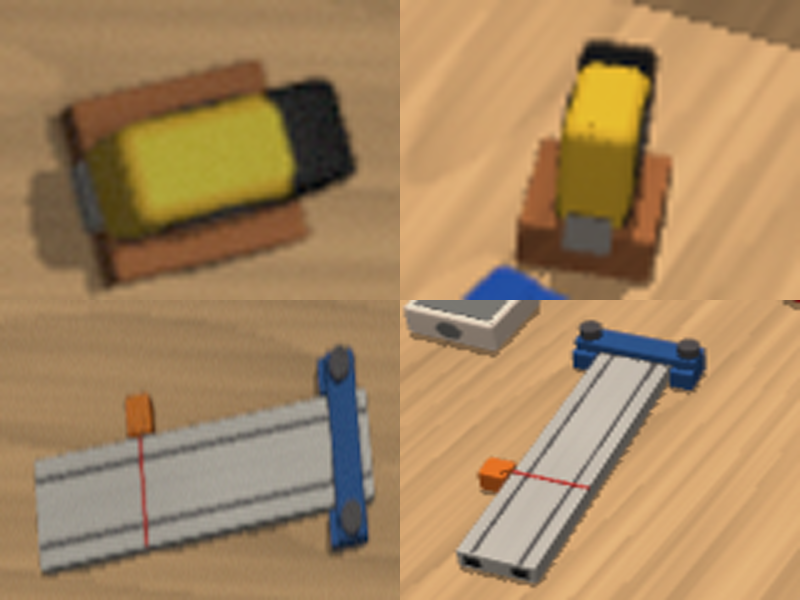

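The crop confirms it: yellow and black case on the wooden rest, with the steel hook at the left, so the mouth points toward world +y. The profile's free end also points to +y. Coarse numbers come next.

```bash
cat >> h.py <<'E'
def rect(mask,m,z):
    k=cv2.findContours(mask.astype(np.uint8),0,1)[0]; k=max(k,key=cv2.contourArea)
    P=np.array([ray(m,p[0],z)[:2] for p in k],np.float32)*1000
    r=cv2.minAreaRect(P); return np.round(r[0],1),np.round(r[1],1),round(r[2],1),np.round(cv2.boxPoints(r),1).tolist()
E
python3 - <<'E'
from h import *
m=eyes.camera_model('top'); a=cv2.imread('pics/a.png')
hsv=cv2.cvtColor(a,cv2.COLOR_BGR2HSV); H,S,V=[hsv[:,:,i].astype(int) for i in range(3)]
sub=np.zeros(H.shape,bool); sub[185:245,410:485]=1
print('yellow',rect(sub&(H>22)&(H<35)&(S>150)&(V>130),m,.1))
print('case',rect(sub&(((H>22)&(H<35)&(S>150)&(V>130))|(V<45)),m,.1))
sub=np.zeros(H.shape,bool); sub[160:222,170:300]=1
print('prof',rect(sub&(S<50)&(V>100),m,.025))
red=sub&((H<6)|(H>172))&(S>100)&(V>60); red[:, :210]=0; red[:,235:]=0;red[:182]=0
ys,xs=np.nonzero(red);print([ray(m,p,.025).round(4)[:2].tolist() for p in list(zip(xs,ys))][::6])
print(np.array([ray(m,(xs.mean(),ys.mean()),.025)]))
E
```

```text
yellow (array([ 544.2, -346.3]), array([33.9, 60.8]), 12.5, [[521.0999755859375, -320.29998779296875], [534.2000122070312, -379.6000061035156], [567.2999877929688, -372.29998779296875], [554.2000122070312, -312.8999938964844]])
case (array([ 544.7, -357.5]), array([40.3, 82.7]), 15.9, [[513.9000244140625, -323.20001220703125], [536.5999755859375, -402.79998779296875], [575.4000244140625, -391.70001220703125], [552.7000122070312, -312.1000061035156]])
prof (array([600.9,  51.7]), array([ 60.3, 167.2]), 8.9, [[558.0999755859375, 129.60000610351562], [584.0999755859375, -35.5], [643.5999755859375, -26.100000381469727], [617.7000122070312, 139.0]])
[[0.616, 0.143], [0.6046, 0.1402], [0.5933, 0.1374], [0.5798, 0.1368], [0.5708, 0.1341], [0.5595, 0.1336]]
[[0.587263   0.13740041 0.025     ]]
```

Emit:
drive_tool --deltas '[{"linear": [417, 205, 20], "twist": 90, "claw": 1}, {"linear": [417, 205, 20], "twist": 90, "claw": 1}, {"linear": [417, 205, 20], "twist": 90, "claw": 1}, {"linear": [417, 205, 20], "twist": 90, "claw": 1}, {"linear": [417, 205, 20], "twist": 90, "claw": 1}, {"linear": [417, 205, 20], "twist": 90, "claw": 1}, {"linear": [417, 205, 20], "twist": 90, "claw": 1}, {"linear": [417, 205, 20], "twist": 90, "claw": 1}, {"linear": [417, 205, 20], "twist": 90, "claw": 1}, {"linear": [417, 205, 20], "twist": 90, "claw": 1}, {"linear": [417, 205, 20], "twist": 90, "claw": 1}, {"linear": [417, 205, 20], "twist": 90, "claw": 1}]'

```text
clock: 1.1
position: [0.551, -0.3516, 0.2615]
ee_rot: [0.001, 0.646, 0.763, 0.002]
contact_force: [-0.1, -0.3, 0.9]
width: 0.0854
gripper_force: 0.0
```

Emit:
drive_tool --deltas '[{"linear": [0, 0, 0], "twist": 4, "claw": 1}, {"linear": [0, 0, 0], "twist": 4, "claw": 1}, {"linear": [0, 0, 0], "twist": 4, "claw": 1}]'

```text
clock: 1.35
position: [0.545, -0.3553, 0.2617]
ee_rot: [-0.001, 0.624, 0.781, -0.0]
contact_force: [-0.1, 0.2, -0.8]
width: 0.0855
gripper_force: 0.0
```

```bash
cat >> h.py <<'E'
from scipy.spatial.transform import Rotation as Ro
def pose():
    s=sensors.get_state(); q=s['ee_rot']; R=Ro.from_quat([q[1],q[2],q[3],q[0]]).as_matrix()
    print('t',round(s['clock'],2),'pos',(s['position']*1000).round(1),'closing line deg',round(np.degrees(np.arctan2(R[1,1],R[0,1])),2),'z',R[:,2].round(3),'F',s['contact_force'].round(1),'w',round(s['width']*1000,1),'g',s['gripper_force'],'q',s['qpos'].round(2))
    return s
E
python3 - <<'E'
from h import *
pose(); a,m=grab('wrist','d.png'); print(-np.array(m['R']).T@m['t'],np.array(m['R']).round(2).tolist())
E
```

```text
t 1.35 pos [ 545.  -355.3  261.7] closing line deg 12.74 z [-0.001  0.001 -1.   ] F [-0.1  0.2 -0.8] w 85.5 g 0.0 q [-0.68  0.38  1.3  -0.    1.46 -0.91]
[ 0.52854286 -0.28225157  0.39381434] [[0.98, 0.22, -0.0], [0.21, -0.93, 0.3], [0.06, -0.29, -0.95]]
```

View pics/d.png

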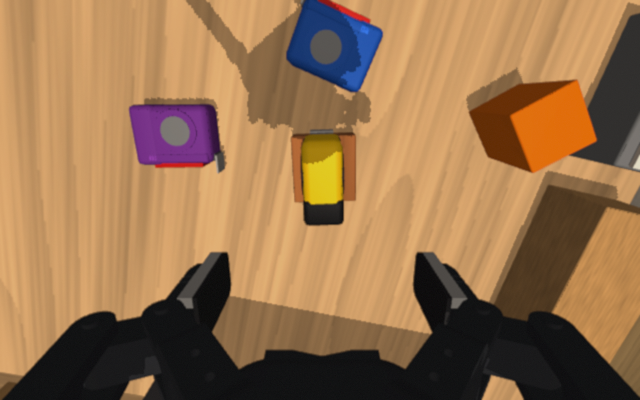

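Wrist view: the yellow case at about (323,180), hook at (322,131), mouth end toward the camera mount. It stands nearly parallel to the image columns.

Run:
```python
from h import *
m=eyes.camera_model('wrist'); a=cv2.imread('pics/d.png')
hsv=cv2.cvtColor(a,cv2.COLOR_BGR2HSV); H,S,V=[hsv[:,:,i].astype(int) for i in range(3)]
sub=np.zeros(H.shape,bool); sub[120:240,285:362]=1
yel=sub&(H>22)&(H<35)&(S>150)
for z in(.1,.03): print('yellow',rect(yel&(V>190),m,z),)
blk=sub&(V<50); print('case',rect((yel&(V>190))|blk,m,.1)); print('rest',rect(sub&(H<18)&(S>100)&(V<150)&(V>60)|yel|blk,m,.03))
print(V[130:228:4,323],H[130:228:4,323])
for r in (150,165,180,195,210): 
    x=np.nonzero((yel|blk)[r])[0]; print(r,x.min(),x.max(),ray(m,(x.min(),r),.1)[:2].round(4),ray(m,(x.max()+1,r),.1)[:2].round(4))
```

```text
yellow (array([ 544.7, -354.2]), array([35.1, 50.8]), 15.0, [[521.0999755859375, -334.20001220703125], [534.2999877929688, -383.20001220703125], [568.2000122070312, -374.1000061035156], [555.0999755859375, -325.1000061035156]])
yellow (array([ 548.6, -371.2]), array([43.5, 62.9]), 15.0, [[519.4000244140625, -346.5], [535.7000122070312, -407.20001220703125], [577.7000122070312, -395.8999938964844], [561.5, -335.20001220703125]])
case (array([ 544.7, -354.2]), array([35.1, 50.8]), 15.0, [[521.0999755859375, -334.20001220703125], [534.2999877929688, -383.20001220703125], [568.2000122070312, -374.1000061035156], [555.0999755859375, -325.1000061035156]])
rest (array([ 553. , -382.9]), array([51.1, 96. ]), 12.6, [[517.5999755859375, -341.70001220703125], [538.5999755859375, -435.3999938964844], [588.5, -424.20001220703125], [567.4000244140625, -330.5]])
[ 89  99 113 147 158 165 165 163 222 225 225 225 225 225 225 225 225 225
 224  39  38  34  32  28 194] [ 14  21  22  22  22  22  22  22  26  26  26  26  26  26  26  26  26  26
  25 165  10  10  18   0  15]
150 303 340 [ 0.5212 -0.3319] [ 0.5558 -0.3241]
165 306 340 [ 0.5269 -0.3453] [ 0.5592 -0.338 ]
180 307 340 [ 0.5308 -0.3594] [ 0.5627 -0.3522]
195 305 341 [ 0.532  -0.3746] [ 0.5673 -0.3667]
210 304 342 [ 0.5343 -0.3901] [ 0.572  -0.3816]
```

Run:
```python
from h import *
m=eyes.camera_model('wrist')
for p,z in [((323.5,224),.1),((323.5,224),.065),((322,129.5),.041),((322,133.5),.041),((322,161),.1)]: print(p,z,ray(m,p,z).round(4))
a=cv2.imread('pics/d.png'); print(a[124:140,322].tolist()); print(a[216:230,323].tolist())
```

```text
(323.5, 224) 0.1 [ 0.5564 -0.4004  0.1   ]
(323.5, 224) 0.065 [ 0.5598 -0.4144  0.065 ]
(322, 129.5) 0.041 [ 0.5356 -0.3151  0.041 ]
(322, 133.5) 0.041 [ 0.5366 -0.3193  0.041 ]
(322, 161) 0.1 [ 0.5408 -0.3382  0.1   ]
[[69, 105, 138], [69, 106, 138], [69, 104, 137], [70, 105, 137], [69, 100, 131], [66, 82, 100], [76, 81, 89], [90, 96, 102], [87, 92, 98], [60, 75, 86], [28, 77, 98], [7, 82, 108], [6, 84, 111], [7, 85, 111], [7, 86, 112], [7, 89, 117]]
[[29, 30, 32], [29, 31, 33], [27, 30, 32], [27, 29, 29], [29, 30, 31], [27, 29, 29], [26, 26, 28], [23, 22, 25], [39, 55, 72], [75, 113, 147], [98, 147, 194], [105, 157, 208], [104, 158, 207], [105, 158, 208]]
```

Emit:
drive_tool --deltas '[{"linear": [1.5, -3.5, -40], "twist": 1.3, "claw": 1}, {"linear": [1.5, -3.5, -80], "twist": 1.3, "claw": 1}, {"linear": [1.5, -3.5, -120], "twist": 1.3, "claw": 1}, {"linear": [1.5, -3.5, -150], "twist": 1.3, "claw": 1}, {"linear": [1.5, -3.5, -175], "twist": 1.3, "claw": 1}, {"linear": [1.5, -3.5, -195], "twist": 1.3, "claw": 1}, {"linear": [1.5, -3.5, -203], "twist": 1.3, "claw": 1}, {"linear": [1.5, -3.5, -203], "twist": 1.3, "claw": 1}, {"linear": [1.5, -3.5, -203], "twist": 1.3, "claw": 0.6}, {"linear": [1.5, -3.5, -203], "twist": 1.3, "claw": 0.3}, {"linear": [1.5, -3.5, -203], "twist": 1.3, "claw": 0.3}, {"linear": [1.5, -3.5, -203], "twist": 1.3, "claw": 0.3}]' --squeeze 60

```text
clock: 2.4
position: [0.5472, -0.3597, 0.061]
ee_rot: [0.001, 0.615, 0.789, -0.0]
contact_force: [1.6, 0.3, 0.3]
width: 0.0393
gripper_force: 66.7
```

Emit:
drive_tool --deltas '[{"linear": [0, 0, 0], "twist": 0, "claw": 0.2}, {"linear": [0, 0, 0], "twist": 0, "claw": 0.2}, {"linear": [0, 0, 0], "twist": 0, "claw": 0.2}, {"linear": [0, 0, 0], "twist": 0, "claw": 0.2}]'

```text
clock: 2.73
position: [0.5472, -0.3598, 0.0603]
ee_rot: [0.001, 0.615, 0.789, -0.0]
contact_force: [-0.1, -1.2, 4.4]
width: 0.0388
gripper_force: 64.1
```

Run:
```python
from h import *
pose(); a,m=grab('wrist','e.png')
```

```text
t 2.73 pos [ 547.2 -359.8   60.3] closing line deg 14.13 z [ 0.002 -0.002 -1.   ] F [-0.1 -1.2  4.4] w 38.8 g 64.13753271102905 q [-0.69  0.53  1.57 -0.    1.03 -0.93]
```

View pics/e.png

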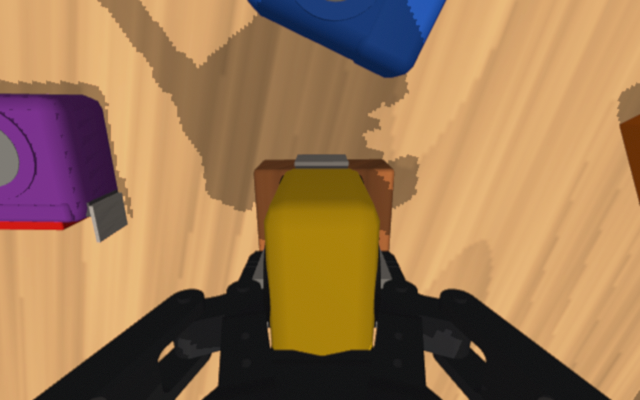

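Grasp is good: the case is centred between the pads, the hook is at (321,160) and the tape is aligned with the image columns. I lift it and carry it to behind the mark for a close look.

Emit:
drive_tool --deltas '[{"linear": [0, 0, 30], "twist": 0, "claw": 0.2}, {"linear": [0, 0, 65], "twist": 0, "claw": 0.2}, {"linear": [4, 30, 90], "twist": -1, "claw": 0.2}, {"linear": [8, 60, 110], "twist": -2, "claw": 0.2}, {"linear": [12, 95, 120], "twist": -3, "claw": 0.2}, {"linear": [17, 135, 120], "twist": -4, "claw": 0.2}, {"linear": [22, 175, 120], "twist": -5, "claw": 0.2}, {"linear": [27, 215, 120], "twist": -5.2, "claw": 0.2}, {"linear": [32, 255, 120], "twist": -5.2, "claw": 0.2}, {"linear": [37, 295, 120], "twist": -5.2, "claw": 0.2}, {"linear": [42, 335, 120], "twist": -5.2, "claw": 0.2}, {"linear": [46, 370, 120], "twist": -5.2, "claw": 0.2}]'

```text
clock: 3.78
position: [0.5912, 0.0141, 0.1773]
ee_rot: [-0.002, 0.65, 0.76, -0.001]
contact_force: [0.2, -0.9, -3.8]
width: 0.0396
gripper_force: 63.4
```

Emit:
drive_tool --deltas '[{"linear": [4, 30, 0], "twist": 0, "claw": 0.2}, {"linear": [6, 50, 0], "twist": 0, "claw": 0.2}, {"linear": [6, 55, 0], "twist": 0, "claw": 0.2}, {"linear": [6, 55, 0], "twist": 0, "claw": 0.2}, {"linear": [6, 55, 0], "twist": 0, "claw": 0.2}]'

```text
clock: 4.2
position: [0.5977, 0.0657, 0.1779]
ee_rot: [-0.001, 0.65, 0.76, -0.001]
contact_force: [1.2, -0.7, -4.3]
width: 0.0393
gripper_force: 63.4
```

Run:
```python
from h import *
pose(); a,m=grab('wrist','f.png')
```

```text
t 4.2 pos [597.7  65.7 177.9] closing line deg 8.97 z [-0.003 -0.001 -1.   ] F [ 1.2 -0.7 -4.3] w 39.3 g 63.36833596229553 q [-0.01  0.36  1.55 -0.    1.24 -0.16]
```

View pics/f.png

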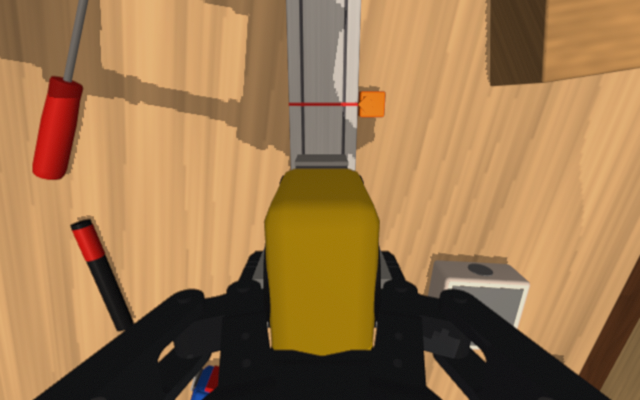

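The wrist view shows the red line at row 104 (columns 290–358), profile edges at about columns 289 and 359, and the pointer at (372,104). The free end is out of view, and I take it from the top image.

```bash
cat > m.py <<'E'
from h import *
def line_and_edges(a,m,rows,box):
    hsv=cv2.cvtColor(a,cv2.COLOR_RGB2HSV); H,S,V=[hsv[:,:,i].astype(int) for i in range(3)]
    sub=np.zeros(H.shape,bool); sub[box[0]:box[1],box[2]:box[3]]=1
    red=sub&((H<6)|(H>172))&(S>110)
    ys,xs=np.nonzero(red); W=np.array([ray(m,(x+.5,y+.5),.025)[:2] for x,y in zip(xs,ys)])*1000
    p=np.polyfit(W[:,0],W[:,1],1); print('mark mid',(W.min(0)+W.max(0))/2,'mean',W.mean(0),'yaw',np.degrees(np.arctan(p[0])),len(W))
    L=[];Rr=[]
    for r in rows:
        x=np.nonzero(sub[r]&(S[r]<70))[0]
        L.append(ray(m,(x.min(),r+.5),.025)[:2]*1000); Rr.append(ray(m,(x.max()+1,r+.5),.025)[:2]*1000)
    for e in(L,Rr):
        e=np.array(e);p=np.polyfit(e[:,1],e[:,0],1); print('edge yaw',-np.degrees(np.arctan(p[0])),'x at mark y',np.polyval(p,W[:,1].mean()), e.std())
E
python3 - <<'E'
from m import *
m=eyes.camera_model('wrist'); a=cv2.imread('pics/f.png')[:,:,::-1].copy()
line_and_edges(a,m,range(5,90,5),(0,130,270,359))
for p in [(321,154),(321,157),(321,166),(321,169)]:
    print('hook',p,ray(m,p,.1779+.0047-.035+.011).round(4))
# free end from top image
m=eyes.camera_model('top'); a=cv2.imread('pics/a.png'); 
hsv=cv2.cvtColor(a,cv2.COLOR_BGR2HSV); S=hsv[:,:,1].astype(int); sub=np.zeros(S.shape,bool); sub[160:222,165:300]=1
for y in range(190,214,3):
    x=np.nonzero(sub[y]&(S[y]<60))[0]; print(y,x.min(),(ray(m,(x.min(),y+.5),.025)[:2]*1000).round(1))
E
```

```text
mark mid [588.43321461 133.88735837] mean [588.63263271 133.56056972] yaw 8.963260103996056 223
edge yaw 8.872552395144606 x at mark y 558.0363459305493 188.8968989931512
edge yaw 10.451417578849687 x at mark y 619.2047066721022 213.44211764267772
hook (321, 154) [0.5899 0.1132 0.1586]
hook (321, 157) [0.5902 0.1118 0.1586]
hook (321, 166) [0.5908 0.1074 0.1586]
hook (321, 169) [0.5911 0.1059 0.1586]
190 179 [597.  233.7]
193 179 [590.2 233.3]
196 179 [583.4 232.8]
199 180 [576.7 230.2]
202 180 [569.9 229.8]
205 180 [563.2 229.4]
208 180 [556.4 229. ]
211 181 [549.7 226.4]
```

Emit:
drive_tool --deltas '[{"linear": [-5, 35, 0], "twist": 0, "claw": 0.2}, {"linear": [-10, 75, 0], "twist": 0, "claw": 0.2}, {"linear": [-15, 110, -20], "twist": 0, "claw": 0.2}, {"linear": [-18.5, 127, -50], "twist": 0, "claw": 0.2}, {"linear": [-18.5, 127, -80], "twist": 0, "claw": 0.2}, {"linear": [-18.5, 127, -98], "twist": 0, "claw": 0.2}, {"linear": [-18.5, 127, -98], "twist": 0, "claw": 0.2}, {"linear": [-18.5, 127, -98], "twist": 0, "claw": 0.2}, {"linear": [-18.5, 127, -98], "twist": 0, "claw": 0.2}]'

```text
clock: 5.0
position: [0.5817, 0.192, 0.0825]
ee_rot: [0.001, 0.651, 0.759, 0.001]
contact_force: [-0.3, 0.4, -3.9]
width: 0.0393
gripper_force: 63.1
```

Run:
```python
from h import *
s=pose(); a,m=grab('wrist'); b,mb=grab('side')
p=proj(mb,s['position']).astype(int); print(p)
x0,y0=np.clip(p-[60,40],0,[520,300])
B=cv2.resize(b[y0:y0+100,x0:x0+120],(720,600),interpolation=cv2.INTER_CUBIC)[:,:,::-1]
cv2.imwrite('pics/g.png',np.vstack([a[80:260,:,::-1],cv2.resize(B,(480,400)) if 0 else np.pad(cv2.resize(B,(480,400)),((0,0),(0,160),(0,0)))])); np.save('g.npy',a); print(x0,y0)
```

```text
t 5.0 pos [581.7 192.   82.5] closing line deg 8.83 z [ 0.002  0.    -1.   ] F [-0.3  0.4 -3.9] w 39.3 g 63.126912117004395 q [ 0.21  0.45  1.65 -0.    1.03  0.05]
[266 264]
206 224
```

View pics/g.png

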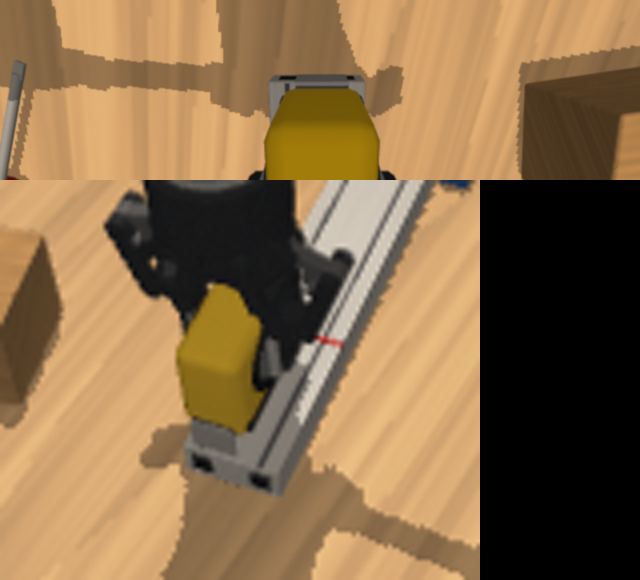

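Run:
```python
from h import *
a=np.load('g.npy'); m=eyes.camera_model('wrist')
g=cv2.cvtColor(a,cv2.COLOR_RGB2GRAY); hs=cv2.cvtColor(a,cv2.COLOR_RGB2HSV)[:,:,1]
for c in (276,320,357): print(c,g[148:178,c].tolist())
for r in (165,175): print(r,np.nonzero(hs[r,240:400]<70)[0]+240)
for r in (153,156,158,160,162,164): print(r,[(ray(m,(c,r),.025)*1000).round(1)[:2].tolist() for c in (276,320,357)])
cv2.imwrite('pics/h.png',cv2.resize(a[140:190,255:380,::-1],(750,300),interpolation=cv2.INTER_CUBIC))
```

```text
276 [113, 114, 114, 114, 114, 113, 106, 91, 82, 81, 81, 82, 84, 95, 108, 116, 120, 121, 120, 120, 120, 121, 120, 121, 120, 119, 120, 120, 120, 120]
320 [108, 108, 108, 108, 109, 104, 86, 73, 71, 71, 72, 71, 73, 82, 99, 107, 104, 91, 64, 53, 65, 79, 83, 84, 83, 83, 84, 83, 84, 84]
357 [113, 114, 114, 115, 115, 113, 108, 93, 84, 84, 84, 83, 86, 98, 112, 120, 122, 122, 123, 122, 123, 123, 121, 112, 99, 89, 84, 81, 83, 83]
165 [268 269 270 271 272 273 274 275 276 277 278 279 280 281 282 283 284 285
 286 287 288 289 290 291 292 293 294 295 296 297 298 299 300 301 302 303
 304 305 306 307 308 309 310 311 312 313 314 315 316 317 318 319 320 321
 322 323 324 325 326 327 328 329 330 331 332 333 334 335 336 337 338 339
 340 341 342 343 344 345 346 347 348 349 350 351 352 353 354 355 356 357
 358 359 360 361 362 363 364]
175 [269 270 271 272 273 274 275 276 277 278 279 280 281 282 283 360 361 362
 363 364]
153 [[548.1, 230.5], [574.5, 234.6], [596.7, 238.0]]
156 [[548.3, 228.6], [574.8, 232.8], [597.0, 236.2]]
158 [[548.4, 227.4], [574.9, 231.5], [597.3, 235.0]]
160 [[548.6, 226.2], [575.1, 230.3], [597.5, 233.8]]
162 [[548.7, 225.0], [575.3, 229.1], [597.7, 232.6]]
164 [[548.8, 223.7], [575.5, 227.9], [598.0, 231.3]]
```

View pics/h.png

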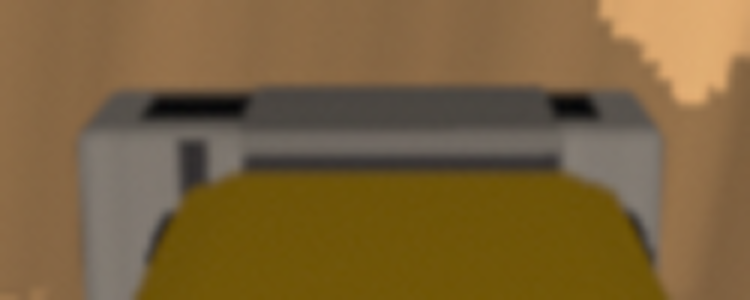

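Run:
```python
from h import *
m=eyes.camera_model('wrist'); s=sensors.get_state(); P=s['position'][:2]*1000; f=s['position'][2]+.0047-.035
y=np.array([-np.sin(np.radians(8.95)),np.cos(np.radians(8.95))]); x=np.array([y[1],-y[0]])
for n,p,z in [('hook top',(322,161),f+.011),('hook bot',(322,154.3),f-.008),('end',(316.5,161.7),.025),('Ltop',(268.5,168),.025),('Rtop',(364.7,168),.025)]:
    d=ray(m,p,z)[:2]*1000-P; print(n,'lat',round(d@x,1),'along',round(d@y,1))
print('mark from here along',(np.array([588.5,133.7])-P)@y,(np.array([588.5,133.7])-P)@x)
```

```text
hook top lat 0.2 along 45.5
hook bot lat 0.3 along 45.5
end lat -3.0 along 37.5
Ltop lat -32.5 along 33.6
Rtop lat 26.7 along 33.5
mark from here along -59.00038744908811 -2.640496745769415
```

Top edge of the free end is at row 162, with the hook's outer face at rows 154–161, so the hook clears the end by about 6 mm. The tape sits 3 mm off to the side. I correct that and lower it.

Emit:
drive_tool --deltas '[{"linear": [-3, 0.5, 0], "twist": 0, "claw": 0.2}, {"linear": [-3, 0.5, -10], "twist": 0, "claw": 0.2}, {"linear": [-3, 0.5, -18], "twist": 0, "claw": 0.2}, {"linear": [-3, 0.5, -22], "twist": 0, "claw": 0.2}, {"linear": [-3, 0.5, -25], "twist": 0, "claw": 0.2}, {"linear": [-3, 0.5, -25], "twist": 0, "claw": 0.2}, {"linear": [-3, 0.5, -25], "twist": 0, "claw": 0.2}]'

```text
clock: 5.68
position: [0.5771, 0.1935, 0.056]
ee_rot: [-0.0, 0.65, 0.76, -0.0]
contact_force: [0.6, -0.4, -4.1]
width: 0.0394
gripper_force: 63.5
```

Run:
```python
from h import *
pose()
```

```text
t 5.68 pos [577.1 193.5  56. ] closing line deg 8.93 z [-0. -0. -1.] F [ 0.6 -0.4 -4.1] w 39.4 g 63.519941568374634 q [ 0.21  0.48  1.69 -0.    0.98  0.05]
```

Emit:
drive_tool --deltas '[{"linear": [0.6, -4, 0], "twist": 0, "claw": 0.2}, {"linear": [1.2, -8, 0], "twist": 0, "claw": 0.2}, {"linear": [1.9, -12, 0], "twist": 0, "claw": 0.2}, {"linear": [2.5, -16, 0], "twist": 0, "claw": 0.2}, {"linear": [3.1, -20, 0], "twist": 0, "claw": 0.2}, {"linear": [3.9, -25, 0], "twist": 0, "claw": 0.2}, {"linear": [4.7, -30, 0], "twist": 0, "claw": 0.2}, {"linear": [4.7, -30, 0], "twist": 0, "claw": 0.2}, {"linear": [4.7, -30, 0], "twist": 0, "claw": 0.2}]'

```text
clock: 6.43
position: [0.582, 0.1632, 0.0564]
ee_rot: [-0.0, 0.65, 0.76, 0.0]
contact_force: [0.1, 3.4, -5.2]
width: 0.0396
gripper_force: 63.2
```

Run:
```python
from h import *
pose();a,m=grab('wrist','i.png')
```

```text
t 6.43 pos [582.  163.2  56.4] closing line deg 8.87 z [ 0.  0. -1.] F [ 0.1  3.4 -5.2] w 39.6 g 63.24040174484253 q [0.16 0.47 1.7  0.   0.97 0.  ]
```

View pics/i.png

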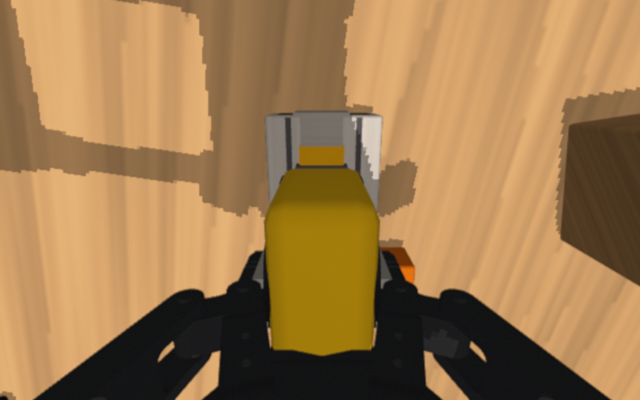

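The hook has caught: blade drawn out at (321,155), Fy +3.4 N, and the profile is centred at column 323. I back off until just short of the line.

Emit:
drive_tool --deltas '[{"linear": [1, -6, 0], "twist": 0, "claw": 0.2}, {"linear": [1.9, -12, 0], "twist": 0, "claw": 0.2}, {"linear": [2.8, -18, 0], "twist": 0, "claw": 0.2}, {"linear": [3.8, -24, 0], "twist": 0, "claw": 0.2}, {"linear": [4.7, -30, 0], "twist": 0, "claw": 0.2}, {"linear": [5.7, -36, 0], "twist": 0, "claw": 0.2}, {"linear": [6.6, -42, 0], "twist": 0, "claw": 0.2}, {"linear": [7.6, -48, 0], "twist": 0, "claw": 0.2}, {"linear": [8.8, -56, 0], "twist": 0, "claw": 0.2}, {"linear": [10, -64, 0], "twist": 0, "claw": 0.2}, {"linear": [10, -64, 0], "twist": 0, "claw": 0.2}, {"linear": [10, -64, 0], "twist": 0, "claw": 0.2}]'

```text
clock: 7.48
position: [0.592, 0.0991, 0.0563]
ee_rot: [-0.0, 0.65, 0.76, 0.0]
contact_force: [0.8, 4.7, -5.2]
width: 0.0393
gripper_force: 63.2
```

Run:
```python
from h import *
pose();a,m=grab('wrist'); np.save('j.npy',a)
cv2.imwrite('pics/j.png',cv2.resize(a[20:220,240:440,::-1],(600,600),interpolation=cv2.INTER_CUBIC))
```

```text
t 7.48 pos [592.   99.1  56.3] closing line deg 8.85 z [ 0.  0. -1.] F [ 0.8  4.7 -5.2] w 39.3 g 63.184447288513184 q [ 0.05  0.47  1.71  0.    0.97 -0.11]
```

View pics/j.png

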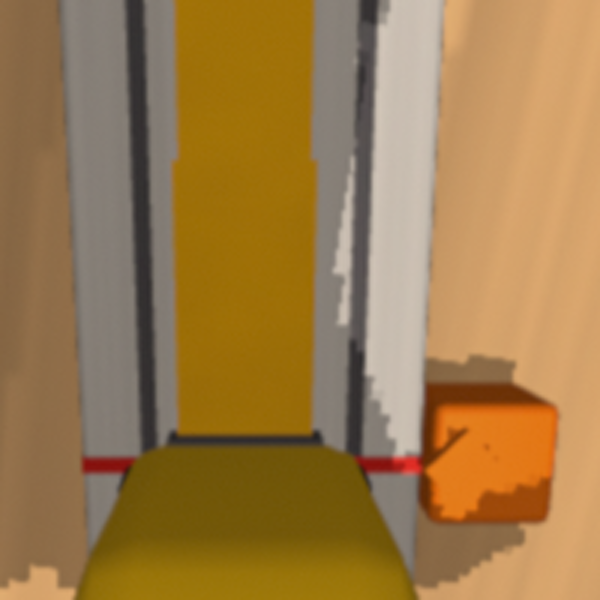

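The crop shows the line at picture row about 175 (crop 464), still just ahead of the mouth. The dark mouth lip is at row 166, and the blade is straight and central.

Run:
```python
from h import *
a=np.load('j.npy'); m=eyes.camera_model('wrist'); s=sensors.get_state(); P=s['position'][:2]*1000
y=np.array([-np.sin(np.radians(8.95)),np.cos(np.radians(8.95))]); x=np.array([y[1],-y[0]])
hs=cv2.cvtColor(a,cv2.COLOR_RGB2HSV).astype(int); H,S=hs[:,:,0],hs[:,:,1]
red=((H<6)|(H>172))&(S>110); red[:160]=0; red[190:]=0; red[:,:262]=0; red[:,380:]=0
ys,xs=np.nonzero(red)
for sel in (xs<300,xs>350):
    d=ray(m,(xs[sel].mean()+.5,ys[sel].mean()+.5),.025)[:2]*1000-P; print('line',sel.sum(),ys[sel].mean(),'lat',d@x,'along',d@y)
for r in (164.5,166,167.5):
  for z in (.025,.029,.035,.037,.039): print(r,z,round(float((ray(m,(322,r),z)[:2]*1000-P)@y),1),end=' | ')
  print()
g=cv2.cvtColor(a,cv2.COLOR_RGB2GRAY); print(g[158:176,322],g[158:176,299]);print(g[165:190,281],g[165:190,363])
for p,q in (('e.png',(.5472,-.3598,.0603)),): pass
for c,r in((281,178),(363,178)):
  for z in(.026,.03,.035): d=ray(m,(c,r),z)[:2]*1000-P; print('corner',c,z,d@x,d@y)
```

```text
line 92 174.3804347826087 lat -24.50308381335741 along 35.707482269254506
line 119 174.43697478991598 lat 25.805870057081783 along 35.61313644767105
164.5 0.025 41.3 | 164.5 0.029 42.1 | 164.5 0.035 43.3 | 164.5 0.037 43.8 | 164.5 0.039 44.2 | 
166 0.025 40.5 | 166 0.029 41.3 | 166 0.035 42.6 | 166 0.037 43.0 | 166 0.039 43.4 | 
167.5 0.025 39.7 | 167.5 0.029 40.5 | 167.5 0.035 41.8 | 167.5 0.037 42.3 | 167.5 0.039 42.7 | 
[110 111 110 111 112 109  96  65  46  52  68  79  83  84  85  84  84  85] [118 118 118 118 116 107  86  59  45  50  67  79  83  84  84  83  83  84]
[125 124 124 124 125 125 117  89  60  53  51  45  49  54  55  61  70  76
  78  82  81  82  83  83  82] [127 127 127 127 127 125 116  88  61  53  54  60  85 107 108  90  78  74
  79  90  89  86  83  82  83]
corner 281 0.026 -21.619655917286117 34.245058158008476
corner 281 0.03 -21.086908968411297 35.24599290852877
corner 281 0.035 -20.42097528231766 36.49716134667915
corner 363 0.026 21.894181853745994 34.1902421395948
corner 363 0.03 21.35543704679809 35.19252668858901
corner 363 0.035 20.68200603811322 36.445382374831794
```

Emit:
drive_tool --deltas '[{"linear": [0.4, -2.5, 0], "twist": 0, "claw": 0.2}, {"linear": [0.8, -5, 0], "twist": 0, "claw": 0.2}, {"linear": [1.1, -7.2, 0], "twist": 0, "claw": 0.2}, {"linear": [1.1, -7.2, 0], "twist": 0, "claw": 0.2}, {"linear": [1.1, -7.2, 0], "twist": 0, "claw": 0.2}, {"linear": [1.1, -7.2, 0], "twist": 0, "claw": 0.2}]'

```text
clock: 8.03
position: [0.593, 0.0928, 0.0563]
ee_rot: [-0.0, 0.65, 0.76, 0.0]
contact_force: [2.2, 5.5, -6.3]
width: 0.0392
gripper_force: 63.1
```

```bash
cat > k.py <<'E'
from h import *
s=pose(); m=eyes.camera_model('wrist'); a=eyes.get_image('wrist'); P=s['position'][:2]*1000
y=np.array([-np.sin(np.radians(8.95)),np.cos(np.radians(8.95))]); x=np.array([y[1],-y[0]])
hs=cv2.cvtColor(a,cv2.COLOR_RGB2HSV).astype(int); H,S=hs[:,:,0],hs[:,:,1]
red=((H<6)|(H>172))&(S>110); red[:140]=0; red[190:]=0; red[:,:262]=0; red[:,380:]=0
ys,xs=np.nonzero(red)
for sel in (xs<290,xs>355):
    d=ray(m,(xs[sel].mean()+.5,ys[sel].mean()+.5),.025)[:2]*1000-P; print('line',sel.sum(),ys[sel].mean(),'lat',d@x,'along',d@y)
g=cv2.cvtColor(a,cv2.COLOR_RGB2GRAY); print(g[150:180,322],g[150:180,303])
np.save('k.npy',a); cv2.imwrite('pics/k.png',cv2.resize(a[100:200,240:440,::-1],(800,400),interpolation=cv2.INTER_CUBIC))
E
python3 k.py
```

```text
t 8.03 pos [593.   92.8  56.3] closing line deg 8.91 z [ 0.     0.001 -1.   ] F [ 2.2  5.5 -6.3] w 39.2 g 63.13165783882141 q [ 0.04  0.47  1.71  0.    0.97 -0.12]
line 123 162.9512195121951 lat -22.536702178608735 along 41.862513372278556
line 133 162.88721804511277 lat 24.153825814676452 along 41.87087989574175
[112 110 111 112 110 111 111 111 111 111 111 112 112 109  95  65  47  52
  67  80  84  84  84  84  84  84  85  86  84  85] [109 110 110 111 110 110 111 112 110 111 111 110 112 109  95  65  47  53
  67  79  83  84  84  84  85  83  84  86  85  84]
```

View pics/k.png

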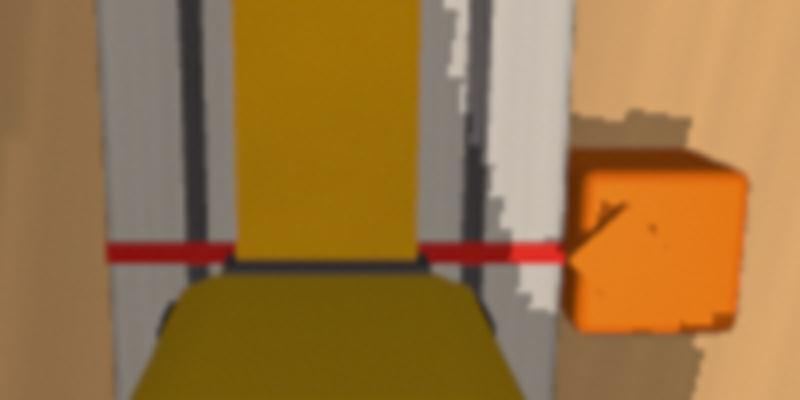

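Line at row 163, nearly level with the mouth: it should be about 1 mm farther ahead. One last nudge back, then I begin pressing.

Emit:
drive_tool --deltas '[{"linear": [0.2, -1, 0], "twist": 0, "claw": 0.2}, {"linear": [0.2, -1, 0], "twist": 0, "claw": 0.2}, {"linear": [0.2, -1, 0], "twist": 0, "claw": 0.2}]'

```text
clock: 8.33
position: [0.5932, 0.0918, 0.0563]
ee_rot: [-0.0, 0.65, 0.76, 0.0]
contact_force: [0.4, 4.8, -5.3]
width: 0.039
gripper_force: 63.1
```

```bash
python3 k.py
```

```text
t 8.33 pos [593.2  91.8  56.3] closing line deg 8.92 z [ 0.     0.001 -1.   ] F [ 0.4  4.8 -5.3] w 39.0 g 63.12659740447998 q [ 0.04  0.47  1.71  0.    0.97 -0.12]
line 124 160.9758064516129 lat -22.569431615176835 along 42.90365990050974
line 137 160.97810218978103 lat 24.148855339228756 along 42.881015796242735
[111 110 111 112 111 111 111 112 112 111 111 111 112 109  95  65  47  52
  67  81  84  84  85  85  84  85  85  85  85  85] [110 110 110 111 110 110 111 112 111 111 111 111 111 108  95  65  46  52
  67  80  83  84  84  84  83  84  86  85  85  84]
```

Emit:
drive_tool --deltas '[{"linear": [0, 0, -1], "twist": 0, "claw": 0.2}, {"linear": [0, 0, -1], "twist": 0, "claw": 0.2}, {"linear": [0, 0, -2], "twist": 0, "claw": 0.2}, {"linear": [0, 0, -2], "twist": 0, "claw": 0.2}]'

```text
clock: 8.72
position: [0.5932, 0.0921, 0.055]
ee_rot: [-0.0, 0.65, 0.76, 0.001]
contact_force: [-0.6, 3.9, -0.1]
width: 0.0391
gripper_force: 63.8
```

Emit:
drive_tool --deltas '[{"linear": [0, 0, -1], "twist": 0, "claw": 0.2}, {"linear": [0, 0, -1], "twist": 0, "claw": 0.2}, {"linear": [0, 0, -1], "twist": 0, "claw": 0.2}]'

```text
clock: 8.97
position: [0.5932, 0.0921, 0.0547]
ee_rot: [-0.0, 0.65, 0.76, 0.001]
contact_force: [0.3, 5.0, 2.3]
width: 0.0396
gripper_force: 64.2
```

Emit:
drive_tool --deltas '[{"linear": [0, 0, -1], "twist": 0, "claw": 0.2}, {"linear": [0, 0, -2], "twist": 0, "claw": 0.2}, {"linear": [0, 0, -3], "twist": 0, "claw": 0.2}, {"linear": [0, 0, -3], "twist": 0, "claw": 0.2}]'

```text
clock: 9.3
position: [0.5932, 0.0922, 0.053]
ee_rot: [0.0, 0.65, 0.76, 0.001]
contact_force: [-3.1, 5.4, 9.7]
width: 0.0394
gripper_force: 65.1
```

```bash
python3 k.py
```

```text
t 9.3 pos [593.2  92.2  53. ] closing line deg 8.94 z [ 0.001  0.001 -1.   ] F [-3.1  5.4  9.7] w 39.4 g 65.09051084518433 q [ 0.04  0.47  1.71  0.    0.96 -0.12]
line 147 162.57142857142858 lat -22.458130424259668 along 42.69982257316068
line 146 162.75342465753425 lat 23.716983721205636 along 42.59530829868925
[112 112 112 111 111 112 110 111 111 110 112 111 110 111  96  65  49  55
  73  83  85  84  84  84  85  85  86  86  85  84] [111 109 110 110 110 111 111 111 111 111 111 111 111 109  96  65  47  53
  66  80  83  85  84  85  84  85  85  85  85  84]
```

Pressing force is about 15 N and the foot has gone in about 2 mm. I press on.

Emit:
drive_tool --deltas '[{"linear": [0, 0, -1], "twist": 0, "claw": 0.2}, {"linear": [0, 0, -2], "twist": 0, "claw": 0.2}, {"linear": [0, 0, -3], "twist": 0, "claw": 0.2}, {"linear": [0, 0, -3], "twist": 0, "claw": 0.2}, {"linear": [0, 0, -3], "twist": 0, "claw": 0.2}]'

```text
clock: 9.77
position: [0.5932, 0.0922, 0.0527]
ee_rot: [0.001, 0.65, 0.76, 0.001]
contact_force: [-7.9, 5.3, 26.0]
width: 0.0395
gripper_force: 66.9
```

```bash
python3 k.py
```

```text
t 9.77 pos [593.2  92.2  52.7] closing line deg 8.95 z [ 0.002  0.001 -1.   ] F [-7.9  5.3 26. ] w 39.5 g 66.88290238380432 q [ 0.04  0.47  1.71  0.    0.96 -0.12]
line 135 162.9777777777778 lat -22.37044922901275 along 42.56893655796118
line 137 162.97810218978103 lat 23.56203463461625 along 42.55657160089095
[111 110 111 111 111 112 111 111 111 112 112 111 112 109  95  65  47  55
  72  81  85  84  84  85  84  84  85  85  85  85] [109 110 110 111 111 111 111 111 111 111 111 111 111 109  95  66  48  53
  67  80  83  85  84  83  84  85  85  84  85  85]
```

Foot is bottomed out (+31 N, no further travel). I unload, then open and retreat.

Emit:
drive_tool --deltas '[{"linear": [0, 0, 2], "twist": 0, "claw": 0.2}, {"linear": [0, 0, 4], "twist": 0, "claw": 0.2}, {"linear": [0, 0, 5], "twist": 0, "claw": 0.2}, {"linear": [0, 0, 5], "twist": 0, "claw": 0.2}]'

```text
clock: 10.15
position: [0.593, 0.0922, 0.053]
ee_rot: [-0.0, 0.65, 0.76, 0.001]
contact_force: [-0.7, 6.1, -1.3]
width: 0.0392
gripper_force: 63.5
```

Emit:
drive_tool --deltas '[{"linear": [0, 0, 0], "twist": 0, "claw": 0.5}, {"linear": [0, 0, 0], "twist": 0, "claw": 0.7}, {"linear": [0, 0, 0], "twist": 0, "claw": 0.9}, {"linear": [0, 0, 0], "twist": 0, "claw": 0.9}, {"linear": [0, 0, 0], "twist": 0, "claw": 0.9}, {"linear": [0, 0, 0], "twist": 0, "claw": 0.9}]' --squeeze 20

```text
clock: 10.65
position: [0.5932, 0.0909, 0.0524]
ee_rot: [0.0, 0.65, 0.76, -0.0]
contact_force: [0.1, -0.1, 0.5]
width: 0.077
gripper_force: 0.0
```

```bash
python3 k.py
```

```text
t 10.65 pos [593.2  90.9  52.4] closing line deg 8.93 z [ 0. -0. -1.] F [ 0.1 -0.1  0.5] w 77.0 g 0.0 q [ 0.04  0.47  1.71 -0.    0.96 -0.12]
line 147 160.57142857142858 lat -22.370111458610253 along 43.87214928457532
line 147 160.6122448979592 lat 23.52928711639349 along 43.8418662921211
[112 112 111 111 111 112 112 111 111 112 110  97  66  49  54  68  80  83
  84  85  84  84  85  86  84  85  86  85  86  86] [110 111 112 112 112 111 111 111 112 113 111  96  66  48  53  67  79  84
  83  85  85  85  84  85  86  84  85  86  85  86]
```

Emit:
drive_tool --deltas '[{"linear": [0, 0, 15], "twist": 0, "claw": 0.95}, {"linear": [0, 0, 40], "twist": 0, "claw": 0.95}, {"linear": [0, 0, 75], "twist": 0, "claw": 0.95}, {"linear": [0, 0, 110], "twist": 0, "claw": 0.95}, {"linear": [0, -40, 140], "twist": 0, "claw": 0.95}, {"linear": [0, -60, 160], "twist": 0, "claw": 0.95}, {"linear": [0, -60, 160], "twist": 0, "claw": 0.95}, {"linear": [0, -60, 160], "twist": 0, "claw": 0.95}]'

```text
clock: 11.37
position: [0.5941, 0.03, 0.2141]
ee_rot: [0.002, 0.651, 0.759, 0.001]
contact_force: [-1.1, -0.5, -1.4]
width: 0.0806
gripper_force: 0.0
```

Run:
```python
from h import *
pose(); a,m=grab('wrist'); b,mb=grab('side')
B=cv2.resize(b[170:320,220:370],(400,400),interpolation=cv2.INTER_CUBIC)
A=cv2.resize(a[0:200,220:420],(400,400),interpolation=cv2.INTER_CUBIC)
cv2.imwrite('pics/l.png',np.hstack([A,B])[:,:,::-1])
```

```text
t 11.37 pos [594.1  30.  214.1] closing line deg 8.79 z [ 0.004 -0.    -1.   ] F [-1.1 -0.5 -1.4] w 80.6 g 0.0 q [-0.07  0.32  1.51  0.    1.31 -0.22]
```

View pics/l.png

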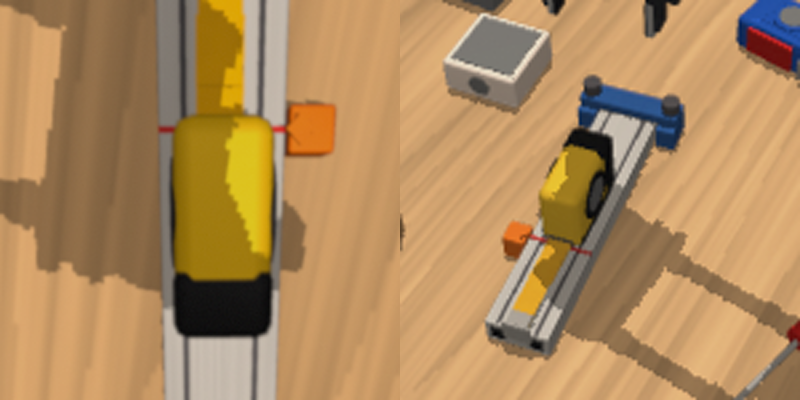

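The tape stands upright and straight along the profile, hooked over the end and locked. Its mouth is at the red line and the gripper is clear, so I hand it in.

```bash
python3 -c "
from rig import manip; print(manip.sign_off())"
```

```text
the job is handed in; nothing more can be done
None
```

The job is handed in: the yellow tape stands upright and straight on the profile, hooked over the free end, its foot pressed to the stop and the blade holding after release, with the mouth within about 1 mm of the red line by my measurement.

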